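Clamp a glued paper-mould frame with the ratchet clamp

TASK

Lay the freshly glued wooden mould frame flat on the bed of the ratchet clamp, its long bars across, between the sprung jaw and the fence. Then swing the clamp's lever to and fro to ratchet the jaw up until the frame is held firmly against the fence: stop tightening when the lever pulls back with about 12 N at its handle (more than about 17 N would crack the joints). Finally swing the lever right back to its rest and let go; do not push the jaw by hand, and leave the cups standing where they are.

Things in the scene. Friction and masses are not known exactly. Their poses are not given: they have to be found in the camera images.
- frame: Loose glued wooden frame, 0.13 kg, outline 130 mm (its x) by 100 mm (its y), 20 mm high, bars 14 mm wide; a middle rib 12 mm wide and 20 mm high runs along its y through the centre, with an opening 45 mm (x) by 72 mm (y) on either side. Origin: centre of the underside, z up. At the start it lies on the table to the left of the clamp.
- clamp: Fixed grey ratchet clamp with a flat bed plate, 160 mm (its x), from -180 to 190 mm along its y, 12 mm thick; origin on its underside. Along its y: at -120 mm the toothed wheel with the lever above it; then the sprung jaw, whose rubber pad face starts at y = 0; then the bay; then the fixed fence (40 mm high, 20 mm thick), whose face stands anywhere from y = 117 to 161 mm, not measured.
- jaw: The sliding jaw, 34 mm high, pad 90 mm wide; origin at clamp x = 0, 13 mm above the table, in the plane of the unpressed pad face. Moves along the clamp's +y, 7.3 mm per notch. Its pad is backed by springs of 6 N/mm with 30 mm of travel.
- pivot (a point): Point on the vertical lever and wheel axis, 58 mm above the table.
- handle (a point): Point on the axis of the lever's upright round wooden handle (diameter 18 mm, 130 mm from the pivot axis), 108 mm above the table; the handle rises from the flat lever arm (top 66 mm above the table) to 130 mm. It travels in a level arc about the pivot.
- lever (a joint): Lever angle, 0 (rest) to 1.5 rad, anticlockwise from above, stops at both ends. From the pivot it points 130 degrees clockwise of the clamp's +x at 0, 44 degrees at 1.5. Growing drives the wheel, the way back is free. A swing from below 0.12 to above 1.35: two notches. Handle force when driving: about 0.11 N per newton on the frame, and up to 1.5 N more for friction; let go, the load falls back by up to one notch (44 N).
- wheel (a joint): Ratchet wheel angle, rad, 0 at the start, growing anticlockwise as the jaw closes; 12 teeth, one notch is 0.524 rad. Between 4 and 11 notches in all are needed. It does not turn back.
- cup_a: Paper cup, 72 mm wide, 85 mm high, beyond the clamp on the left. Origin: centre of the underside.
- cup_b: Paper cup, 72 mm wide, 85 mm high, to the right of the clamp. Origin: centre of the underside.
- clay_cup: Clay cup, 84 mm wide, 95 mm high, beyond the clamp. Origin: centre of the underside.
- bay (a point): Point on the bed's top (12 mm above the table) where the middle of the frame's underside goes: clamp x = 0, y = 59 mm. There the frame, its y along the clamp's y (either way round), clears the jaw by 9 mm and the fence by 8 to 52 mm. Axes as the clamp's.
Things that resemble listed ones, but are neither listed nor needed, are in the scene too. Several things have the shape of the frame; the one meant has the colours described above.

How it is judged:
By the outcome, as a careful person would: the job done as asked, in the order asked, and still so for the second after the job is handed in, with the robot touching nothing.
It also fails if it takes over 72 s, if anything falls off the work surface, if the arm or the gripper's body presses on something with over 40 N, if the wrist force passes 120 N, or if a joint passes its speed limit or range.

ROBOT

A 7-joint arm with a two-finger parallel gripper is mounted at the origin on the work surface. World frame = base frame: x ahead of the robot, y to its left, z up, the work surface at z = 0. Lengths are in m, angles in rad, forces in N, time in s.
With the tool pointing down it reaches from about 0.4 to 0.875 m from the base axis. Payload 6.5 kg.
Tool frame: the origin (TCP) lies at the very end of the fingers, on their centre line; the grasp point (between the pads) lies 19 mm behind it; z points along the fingers, y is the line along which they close (so a half turn about z gives the same grasp; the last joint's range is limited). The gripper opens to 85 mm and grips with 20 to 120 N. Pads are 22 mm wide; open, the fingers measure 114 mm over their backs; the gripper's body (76 mm by 85 mm) begins 54 mm behind the grasp point. The pads swing forward as they close: fully open they stand 13 mm farther back than shut.
Start: joints at [-1.199, 0.536, -0.004, 1.538, 0.003, 1.067, -0.071], TCP at [0.276, 0.589, 0.231] pointing down, gripper open.
Joint ranges: [-2.7, 2.7], [-0.37, 2.16], [-1.27, 1.26], [0.24, 2.4], [-1.31, 4.45], [0.19, 1.91], [-2.76, 2.76]. Speed limits (rad/s): [2.39, 2.39, 3.14, 3.14, 3.14, 3.14, 3.14].

INTERFACE

Orientations are given as [roll, pitch, yaw] about the fixed x, y, z axes, in that order (R = Rz(yaw) Ry(pitch) Rx(roll)).
In Python, from plant import * gives the robot as it stands.
- The arm moves only by the tool jog_arm, never from a script. Its arguments are lists of equal length, an entry for each row: "translation": the shift along the tool's x, y, z in cm, a list of three; "rot": the turn, a rotation vector about the tool's x, y, z in rad, a list of three. A call has 1 to 5 rows; each row is the pose to reach, as a shift and turn from the pose commanded when the call began, along the tool's axes at that moment; what a row does not reach only later rows make up. A row lasts 1/10 s, in which the tool goes at most 50 mm and 8.59 degrees, less where a joint would pass 70% of its speed; a pose out of reach is approached as far as the arm can. A call with a gripper value outside its range is refused whole. "jaw" is the finger opening in cm, from 0 to 8.54, set as the call begins (left out, the last holds). The fingers move at their own pace and stop on an object; the grip force is fixed at half the most. Time passes only in rows, so rows that repeat a pose let the fingers close. It gives the time, the measured TCP pose, the force, the opening and the grip force at its end, in the units of the state.
- read_state(): the state, without advancing time (a new reading comes with each control period).
- grab_frame(name): name is "side" or "top"; returns (picture, depth): 480x640x3 uint8, blue, green, red; 480x640 float32, m along the optical axis (not along the pixel's ray), 0 where there is no reading.
- camera_model(name): a dict with "intrinsics" (3x3 intrinsics, pixels), "eye" and "attitude" of the camera in the world. Camera axes: x right, y down, z forward; pixel columns grow to the right and rows downward; lengths in m; the calibration is good to about 2 mm. A picture is of the moment at which its call begins. camera_model takes no time and is no camera call.
- job_done(): hands the job in; it is judged then, once.
The state is a dict: "clock": time; "qpos": joint angles; "dq": joint speeds; "tau": joint torques, N m; "tool_pos": TCP position; "tcp_rot": TCP orientation; "wrist_force": force on the tool from outside, world axes, zero at the start; "ft_torque": the same for the moment, N m; "grip_width": finger opening in m; "finger_force": force on a finger pad.
Only numpy, scipy, OpenCV 4.12 (cv2) and the standard library are available. Lean on these libraries where they do the work, as an engineer would, in place of code of your own. Each camera call takes 0.05 s, during which the arm holds its last target. There are 200 camera calls.

## Working session

There is one attempt and no reset: what is moved stays moved. The work goes in short steps, Python scripts to look and compute and a tool call to move; the robot and the scene stay as the last step left them, time stands still between calls to the robot, and variables do not carry over. Pictures are saved under pics/ and viewed, at most 10 in all, crops included, and the job is handed in when it is done.

Besides the shell and the picture viewer there is one more tool, called after "Request:" as name(argument=value, ...) on one line, values as JSON. jog_arm: Moves the arm, as the interface text tells. Its arguments: {"type":"object","properties":{"translation":{"type":"array"},"rot":{"type":"array"},"jaw":{"type":"number"}},"required":["translation","rot"]}

```bash
mkdir -p pics; ls; cat > h.py <<'E'
from plant import *
import numpy as np, cv2
from scipy.spatial.transform import Rotation as R
E
python3 - <<'E'
from h import *
for n in ("top","side"):
    p,d=grab_frame(n); cv2.imwrite(f"pics/{n}0.png",p); np.savez(f"{n}0.npz",p=p,d=d)
    print(camera_model(n))
print(read_state())
E
```

```text
pics
{'intrinsics': array([[525.25785056,   0.        , 318.02395553],
       [  0.        , 525.25785056, 239.4772978 ],
       [  0.        ,   0.        ,   1.        ]]), 'eye': array([ 0.40986289, -0.02801376,  1.19592495]), 'attitude': array([-3.00969648, -0.02334861, -1.54189991])}
{'intrinsics': array([[563.46153655,   0.        , 317.20106307],
       [  0.        , 563.46153655, 230.58292703],
       [  0.        ,   0.        ,   1.        ]]), 'eye': array([ 0.46660858, -1.03542511,  0.7097365 ]), 'attitude': array([-2.10324124, -0.02257022, -0.07909623])}
{'clock': 0.1, 'qpos': array([-1.19918264,  0.53709404, -0.00442517,  1.53876485,  0.00258878,
        1.06729544, -0.07118595]), 'dq': array([ 1.74329213e-03, -3.59728852e-04, -1.44441509e-03, -1.89984138e-03,
        5.71353059e-04, -4.14897771e-04,  7.63673702e-06]), 'tau': array([ 2.22894909e-03, -5.84562349e+01,  1.05174758e+00, -2.59776378e+01,
        1.26786841e-02,  4.62255019e-03, -1.65895705e-05]), 'tool_pos': array([0.27535225, 0.58817388, 0.23050216]), 'tcp_rot': array([-3.14004075e+00,  1.12134917e-04,  2.70384781e+00]), 'wrist_force': array([ 0.27690887, -0.14024911, -0.15039948]), 'ft_torque': array([-0.04125573,  0.03666277, -0.00553793]), 'finger_force': 0.0, 'grip_width': 0.08562328032588576}
```

View pics/top0.png

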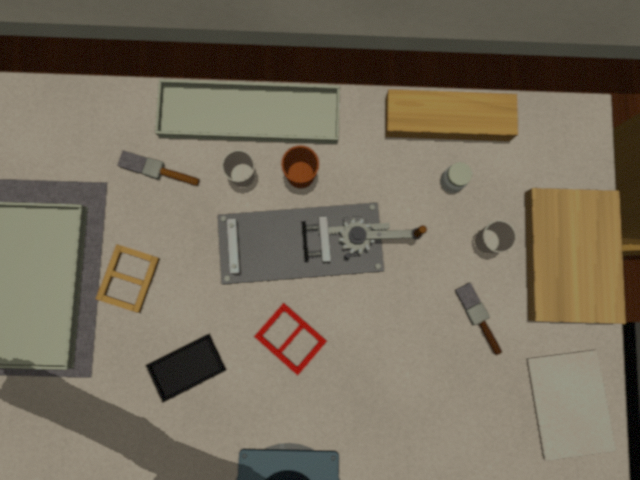

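View pics/side0.png

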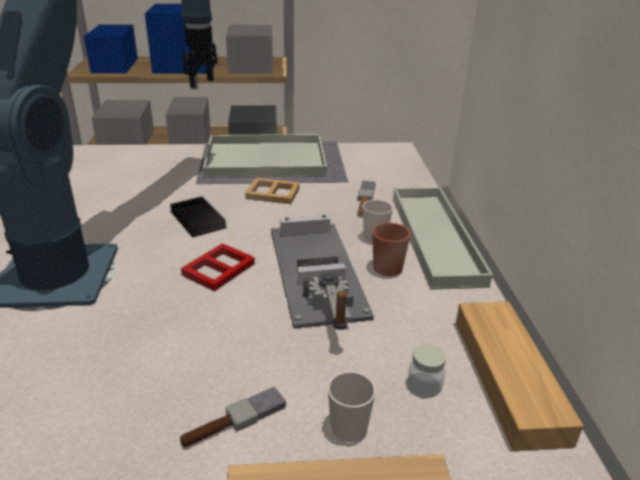

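The top view shows two frame-shaped things: wooden at (128,278) and red at (290,338). The wooden one left of the clamp fits. The clamp runs from (220,245) at the fence to (380,237). The handle is at (420,230), and the cups are at (239,169), (300,167) and (495,238). Next I'll measure and take a crop to confirm.

```bash
cat >> h.py <<'E'
def cloud(n,d):
    c=camera_model(n);K=c["intrinsics"]
    v,u=np.mgrid[:480,:640]
    P=np.stack([(u-K[0,2])/K[0,0]*d,(v-K[1,2])/K[1,1]*d,d],-1)
    return P@R.from_euler('xyz',c["attitude"]).as_matrix().T+c["eye"]
def rect(P):
    r=cv2.minAreaRect((P[:,:2]*1000).astype(np.float32)); return r, (cv2.boxPoints(r)).round(0).tolist()
def roi(W,u0,u1,v0,v1,z0,z1,mask=None):
    m=(W[...,2]>z0)&(W[...,2]<z1)
    if mask is not None:m&=mask
    s=np.zeros_like(m);s[v0:v1,u0:u1]=1
    return W[m&s]
E
python3 - <<'E'
from h import *
f=np.load("top0.npz");p,d=f["p"],f["d"];W=cloud("top",d)
cv2.imwrite("pics/crop0.png",np.hstack([cv2.resize(p[230:330,80:180],(390,390),interpolation=2),cv2.resize(p[190:290,340:440],(390,390),interpolation=2)]))
hsv=cv2.cvtColor(p,cv2.COLOR_BGR2HSV)
print("table z",np.median(roi(W,400,440,300,400,-.05,.05)[:,2]), W[278,128],W[235,358],W[230,420])
wood=(hsv[...,1]>100)
F=roi(W,90,170,235,320,.01,.03,wood);print("frame",len(F),rect(F),np.median(F,0))
B=roi(W,212,390,200,290,.006,.018);print("bed",rect(B),np.median(B[:,2]))
J=roi(W,310,335,205,275,.025,.06);print("jaw",rect(J),np.median(J[:,2]))
Fe=roi(W,222,245,210,280,.03,.06);print("fence",rect(Fe),np.median(Fe[:,2]))
H=roi(W,405,432,218,245,.115,.145);print("handle",len(H),H.mean(0))
PV=roi(W,345,372,222,250,.05,.09);print("piv",PV.mean(0),PV[:,2].max())
for n,a in dict(a=(222,258,150,190),b=(475,518,218,262),clay=(280,322,145,190)).items():
    c=roi(W,*a,.06,.12);print(n,rect(c)[0],c[:,2].max())
E
```

```text
table z -0.0007055574418630695 [0.46694577 0.36781887 0.02060562] [ 0.57181633 -0.13591205  0.07501968] [ 0.57849169 -0.25858348  0.12947011]
frame 1393 (((466.7711181640625, 369.75341796875), (103.26168823242188, 128.87893676757812), 74.09681701660156), [[391.0, 338.0], [515.0, 302.0], [543.0, 402.0], [419.0, 437.0]]) [0.46582446 0.3709422  0.01908338]
bed (((559.504150390625, -12.133468627929688), (196.59420776367188, 374.0977783203125), 4.047354698181152), [[448.0, 168.0], [475.0, -206.0], [671.0, -192.0], [644.0, 181.0]]) 0.011246564693008554
jaw (((566.4010009765625, -59.84906005859375), (101.29693603515625, 54.21350860595703), 1.7808853387832642), [[515.0, -34.0], [517.0, -89.0], [618.0, -85.0], [616.0, -31.0]]) 0.04436892783538127
fence (((543.2529296875, 135.46478271484375), (119.03227996826172, 20.778581619262695), 6.253547668457031), [[483.0, 139.0], [485.0, 119.0], [604.0, 132.0], [601.0, 152.0]]) 0.050762029048248
handle 67 [ 0.58080229 -0.26384757  0.12685964]
piv [ 0.57259403 -0.13726022  0.06096107] 0.0775854164715224
a ((714.5728759765625, 128.07766723632812), (70.827392578125, 70.06124114990234), 61.459041595458984) 0.08950546052895936
b ((578.3780517578125, -441.7997741699219), (71.1921157836914, 70.36592102050781), 89.97709655761719) 0.09132706413468461
clay ((720.5625, -6.608146667480469), (81.72435760498047, 82.79658508300781), 35.35022735595703) 0.10020310195108029
```

View pics/crop0.png

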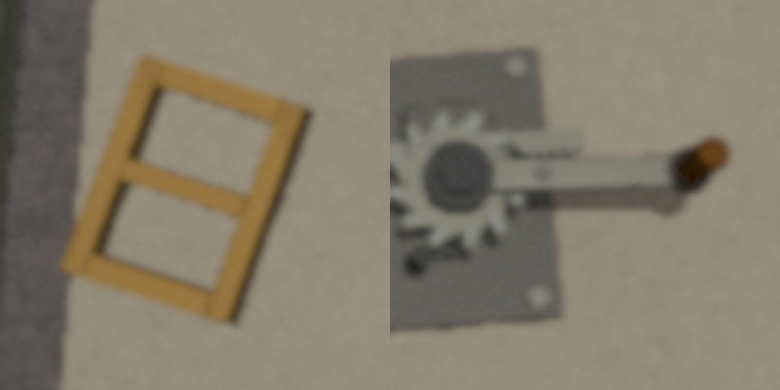

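The crop confirms it: the left half shows the wooden frame with bars and middle rib in wood colour. The right half shows the lever pointing along the clamp's -y, with its handle at its end. Next I'll refine the clamp pose.

```bash
python3 - <<'E'
from h import *
f=np.load("top0.npz");p,d=f["p"],f["d"];W=cloud("top",d)
g=cv2.cvtColor(p,cv2.COLOR_BGR2GRAY)
print(g[240,270],g[300,220],g[275,300])
m=((g<105)&(cv2.cvtColor(p,cv2.COLOR_BGR2HSV)[...,1]<60)&(abs(W[...,2]-.012)<.006)).astype(np.uint8)
m[:, :212]=0;m[:,392:]=0;m[:198]=0;m[292:]=0
m=cv2.morphologyEx(m,cv2.MORPH_OPEN,np.ones((3,3)))
P=W[m>0];r=rect(P);print(r)
(cx,cy),(w,h),a=r[0]
yw=np.deg2rad(a if a<45 else a-90)
# rotated axes
ex=np.array([np.cos(yw),np.sin(yw)]);ey=np.array([-ex[1],ex[0]])
o=np.array([cx,cy])/1000-ey*.005
print("yaw",np.rad2deg(yw),"origin",o,"pivot",o-.12*ey,"bay",o+.059*ey)
for n,(a,z0,z1) in dict(jaw=((295,335,205,275),.025,.06),fence=((222,245,210,280),.035,.06)).items():
    Q=roi(W,*a,z0,z1)[:,:2]-o
    print(n,np.percentile(Q@ex,[1,5,50,95,99]),np.percentile(Q@ey,[1,5,50,95,99]))
hd=roi(W,405,432,218,245,.115,.145).mean(0)[:2]-(o-.12*ey)
print("handle r",np.linalg.norm(hd),"lever",np.arctan2(hd@ey,hd@ex)+np.deg2rad(130))
E
```

```text
96 142 96
(((559.55712890625, -10.969802856445312), (159.05770874023438, 368.2820129394531), 6.412978649139404), [[460.0, 163.0], [501.0, -203.0], [659.0, -185.0], [618.0, 181.0]])
yaw 6.412978649139404 origin [ 0.5601156  -0.01593852] pivot [ 0.57351888 -0.13518763] bay [0.55352565 0.0426923 ]
jaw [-0.04851357 -0.04255599  0.00302901  0.04202285  0.04795714] [-0.07121038 -0.06142729 -0.04269828 -0.00282942 -0.00128972]
fence [-0.05871672 -0.05433081 -0.00071466  0.05428965  0.05886896] [0.14215717 0.14246147 0.15125457 0.16113879 0.16224039]
handle r 0.1288659296460537 lever 0.6427534911708308
```

```bash
cat >> h.py <<'E'
def rel(pos,yawdeg,s=None):
    s=s or read_state()
    R0=R.from_euler('xyz',s["tcp_rot"]);R1=R.from_euler('xyz',[np.pi,0,np.deg2rad(yawdeg)])
    print("t cm",(R0.inv().apply(np.array(pos)-s["tool_pos"])*100).round(2),"rot",(R0.inv()*R1).as_rotvec().round(3))
    print(s["clock"],s["tool_pos"].round(4),np.rad2deg(s["tcp_rot"]).round(2),s["wrist_force"].round(2),s["grip_width"].round(4))
E
python3 -c "
from h import *
rel([.467,.370,.07],73.8)"
```

```text
t cm [-26.6  -11.61  16.07] rot [-1.000e-03  1.000e-03  1.416e+00]Traceback (most recent call last):
  File "<string>", line 3, in <module>
    rel([.467,.370,.07],73.8)
    ~~~^^^^^^^^^^^^^^^^^^^^^^
  File "h.py", line 20, in rel
    print(s["clock"],s["tool_pos"].round(4),np.rad2deg(s["tcp_rot"]).round(2),s["wrist_force"].round(2),s["grip_width"].round(4))
                                                                                                        ^^^^^^^^^^^^^^^^^^^^^
AttributeError: 'float' object has no attribute 'round'
```

Request:
jog_arm(translation=[[-26.6,-11.6,16],[-26.6,-11.6,16],[-26.6,-11.6,16],[-26.6,-11.6,16],[-26.6,-11.6,16]], rot=[[0,0,1.416],[0,0,1.416],[0,0,1.416],[0,0,1.416],[0,0,1.416]], jaw=4)

```text
clock: 0.6
tool_pos: [0.421, 0.4228, 0.1096]
tcp_rot: [3.142, 0.0, 1.948]
wrist_force: [0.7, 0.4, -0.2]
grip_width: 0.04
finger_force: 0.0
```

```bash
sed -i 's/s\["grip_width"\].round(4)/s["grip_width"]/' h.py; python3 -c "
from h import *
rel([.467,.370,.07],73.8)"
```

```text
t cm [-6.61  2.33  3.96] rot [0.   0.   0.66]
0.6 [0.421  0.4228 0.1096] [1.8000e+02 1.0000e-02 1.1161e+02] [ 0.67  0.43 -0.22] 0.040022337305621054
```

Request:
jog_arm(translation=[[-6.6,2.3,4],[-6.6,2.3,4],[-6.6,2.3,4],[-6.6,2.3,4],[-6.6,2.3,4]], rot=[[0,0,0.66],[0,0,0.66],[0,0,0.66],[0,0,0.66],[0,0,0.66]])

```text
clock: 1.1
tool_pos: [0.466, 0.3714, 0.07]
tcp_rot: [-3.141, 0.001, 1.288]
wrist_force: [0.6, 0.6, -0.5]
grip_width: 0.04
finger_force: 0.0
```

```bash
python3 -c "
from h import *
rel([.467,.370,.004],73.8)
p,d=grab_frame('side');cv2.imwrite('pics/s1.png',cv2.resize(p[100:260,160:400],(720,480),interpolation=2))"
```

```text
t cm [-0.1   0.14  6.6 ] rot [-0.     0.001  0.   ]
1.1 [0.466  0.3714 0.07  ] [-1.7998e+02  6.0000e-02  7.3830e+01] [ 0.65  0.64 -0.5 ] 0.03999353323509983
```

View pics/s1.png

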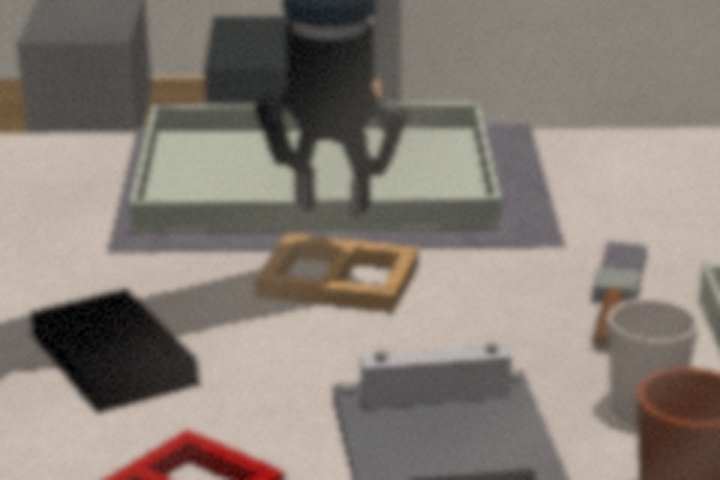

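The fingers at crop (305,200) and (360,200) straddle the rib at (338,265). I'll descend and grip.

Request:
jog_arm(translation=[[-0.1,0.1,4],[-0.1,0.1,6.6],[-0.1,0.1,6.6],[-0.1,0.1,6.6]], rot=[[0,0,0],[0,0,0],[0,0,0],[0,0,0]])

```text
clock: 1.55
tool_pos: [0.4669, 0.3703, 0.0047]
tcp_rot: [-3.141, 0.001, 1.294]
wrist_force: [0.3, -0.2, -0.5]
grip_width: 0.0402
finger_force: 0.0
```

Request:
jog_arm(translation=[[0,0,0],[0,0,0],[0,0,0],[0,0,0],[0,0,0]], rot=[[0,0,0],[0,0,0],[0,0,0],[0,0,0],[0,0,0]], jaw=0)

```text
clock: 2.05
tool_pos: [0.4681, 0.3713, 0.0064]
tcp_rot: [3.14, -0.002, 1.294]
wrist_force: [-1.3, -0.2, 6.9]
grip_width: 0.0101
finger_force: 61.1
```

Request:
jog_arm(translation=[[0,0,-4],[0,0,-9],[0,0,-9],[0,0,-9]], rot=[[0,0,0],[0,0,0],[0,0,0],[0,0,0]])

```text
clock: 2.45
tool_pos: [0.4675, 0.3713, 0.0962]
tcp_rot: [3.14, -0.003, 1.294]
wrist_force: [-0.9, -0.2, -1.6]
grip_width: 0.0101
finger_force: 60.1
```

```bash
python3 -c "
from h import *
rel([.5535,.0427,.095],96.4)
p,d=grab_frame('top');W=cloud('top',d)
h=cv2.cvtColor(p,cv2.COLOR_BGR2HSV)
m=(h[...,1]>100)&(h[...,0]>10)&(h[...,0]<30)
F=roi(W,60,200,210,340,.07,.13,m);print(len(F),rect(F),np.median(F,0))
cv2.imwrite('pics/t2.png',cv2.resize(p[200:350,60:260],(800,600),interpolation=2))"
```

```text
t cm [-29.26  17.25   0.06] rot [ 0.002 -0.003 -0.388]
2.45 [0.4675 0.3713 0.0962] [ 1.7992e+02 -1.7000e-01  7.4150e+01] [-0.92 -0.21 -1.6 ] 0.010092714658182142
999 (((465.3168029785156, 370.79962158203125), (101.65003204345703, 128.48338317871094), 74.31348419189453), [[390.0, 339.0], [513.0, 304.0], [541.0, 402.0], [417.0, 437.0]]) [0.45869611 0.33991124 0.10865173]
```

View pics/t2.png

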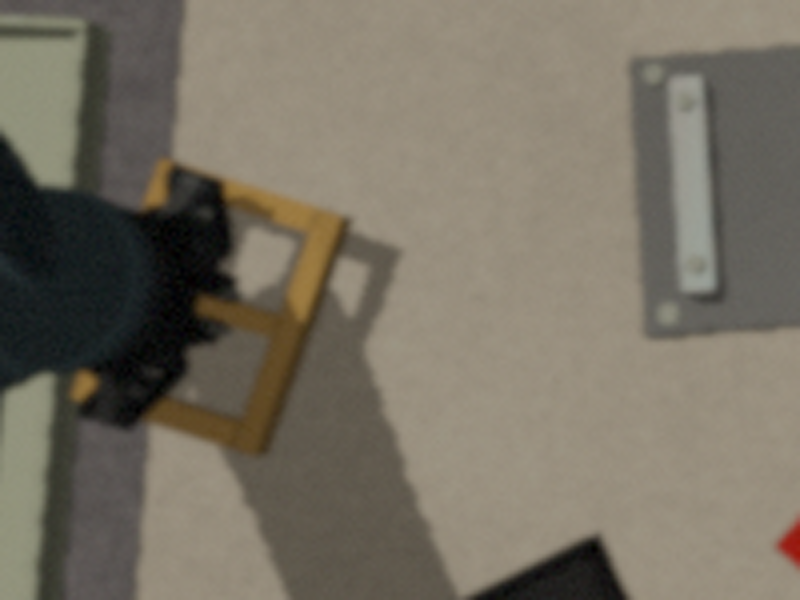

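The frame is held level by its rib, with its centre within 2 mm of the TCP. I'll carry it to the bay.

Request:
jog_arm(translation=[[-29.2,17.3,0],[-29.2,17.3,0],[-29.2,17.3,0],[-29.2,17.3,0],[-29.2,17.3,0]], rot=[[0,0,-0.39],[0,0,-0.39],[0,0,-0.39],[0,0,-0.39],[0,0,-0.39]])

```text
clock: 3.0
tool_pos: [0.5296, 0.1266, 0.0931]
tcp_rot: [-3.139, 0.0, 1.684]
wrist_force: [1.0, -0.4, -1.7]
grip_width: 0.0107
finger_force: 60.1
```

```bash
python3 -c "
from h import *
rel([.5545,.0430,.095],96.4)"
```

```text
t cm [-8.59  1.53 -0.19] rot [-0.003  0.     0.002]
3.0 [0.5296 0.1266 0.0931] [-1.7984e+02  2.0000e-02  9.6500e+01] [ 1.02 -0.44 -1.72] 0.010682848848625645
```

Request:
jog_arm(translation=[[-7,1.2,-0.1],[-7,1.2,-0.1],[-7,1.2,-0.1],[-7,1.2,-0.1]], rot=[[0,0,0],[0,0,0],[0,0,0],[0,0,0]])

```text
clock: 3.4
tool_pos: [0.5493, 0.0607, 0.0943]
tcp_rot: [-3.139, -0.0, 1.683]
wrist_force: [0.0, 0.3, -1.4]
grip_width: 0.0103
finger_force: 60.1
```

```bash
python3 -c "
from h import *
rel([.5545,.0430,.0195],96.4)
p,d=grab_frame('top');W=cloud('top',d)
h=cv2.cvtColor(p,cv2.COLOR_BGR2HSV)
m=(h[...,1]>100)&(h[...,0]>10)&(h[...,0]<30)
F=roi(W,200,380,170,310,.07,.13,m);print(len(F),rect(F),np.median(F,0))
o=np.array([.5601,-.0159]);a=np.deg2rad(6.41);q=(F[:,:2]-o)@np.array([[np.cos(a),-np.sin(a)],[np.sin(a),np.cos(a)]]);print(np.percentile(q,[0.5,99.5],axis=0))"
```

```text
t cm [-1.82  0.34  7.48] rot [-0.003 -0.     0.001]
3.4 [0.5493 0.0607 0.0943] [-1.7985e+02 -2.0000e-02  9.6440e+01] [ 0.    0.32 -1.38] 0.010348551622604675
602 (((596.3328247070312, 0.4644508361816406), (72.78702545166016, 229.7028045654297), 86.43021392822266), [[479.0, -29.0], [709.0, -43.0], [713.0, 30.0], [484.0, 44.0]]) [0.55166812 0.01872476 0.10644812]
[[-0.06934366 -0.04093072]
 [ 0.14700058  0.06549128]]
```

Request:
jog_arm(translation=[[-1.8,0.3,0],[-1.8,0.3,3],[-1.8,0.3,5.4],[-1.8,0.3,5.4],[-1.8,0.3,5.4]], rot=[[0,0,0],[0,0,0],[0,0,0],[0,0,0],[0,0,0]])

```text
clock: 3.95
tool_pos: [0.5549, 0.0445, 0.0414]
tcp_rot: [-3.14, -0.001, 1.686]
wrist_force: [0.1, -0.7, -1.3]
grip_width: 0.0104
finger_force: 60.0
```

```bash
python3 -c "
from h import *
rel([.5545,.0430,.0185],96.4)
p,d=grab_frame('top');W=cloud('top',d)
h=cv2.cvtColor(p,cv2.COLOR_BGR2HSV)
m=(h[...,1]>100)&(h[...,0]>12)&(h[...,0]<30)
F=roi(W,225,330,195,290,.04,.065,m);print(len(F),rect(F),np.median(F,0))
o=np.array([.5601,-.0159]);a=np.deg2rad(6.41);q=(F[:,:2]-o)@np.array([[np.cos(a),-np.sin(a)],[np.sin(a),np.cos(a)]]);print(np.percentile(q,[0.5,99.5],axis=0))
cv2.imwrite('pics/t3.png',cv2.resize(p[180:300,220:380],(800,600),interpolation=2))"
```

```text
t cm [-0.15 -0.05  2.29] rot [-0.001 -0.001  0.003]
3.95 [0.5549 0.0445 0.0414] [-1.7992e+02 -3.0000e-02  9.6600e+01] [ 0.08 -0.72 -1.29] 0.01037559149503527
320 (((552.401611328125, 9.74371337890625), (123.09087371826172, 32.75547790527344), 2.0775949954986572), [[490.0, 24.0], [491.0, -9.0], [615.0, -4.0], [613.0, 28.0]]) [0.52631979 0.00249837 0.05418464]
[[-0.06557756  0.0125009 ]
 [ 0.05338327  0.04696175]]
```

View pics/t3.png

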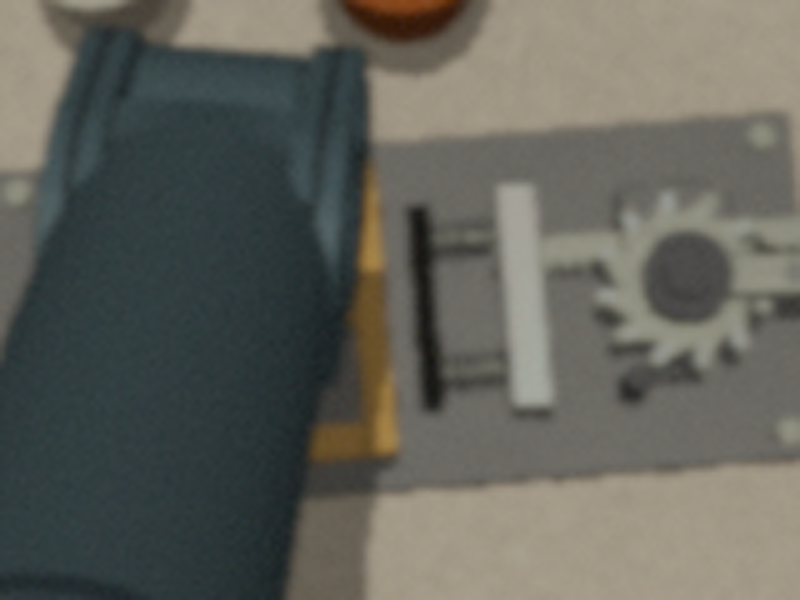

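The frame's near edge is clear of the black pad at crop (420,300) and parallel to it. I'll lower it and release.

Request:
jog_arm(translation=[[-0.1,0,1],[-0.1,0,1.9],[-0.1,0,2.2],[-0.1,0,2.2]], rot=[[0,0,0],[0,0,0],[0,0,0],[0,0,0]])

```text
clock: 4.4
tool_pos: [0.5552, 0.042, 0.019]
tcp_rot: [-3.141, -0.0, 1.684]
wrist_force: [0.2, 0.4, -2.2]
grip_width: 0.0106
finger_force: 60.1
```

Request:
jog_arm(translation=[[0,0,0.15],[0,0,0.15]], rot=[[0,0,0],[0,0,0]])

```text
clock: 4.6
tool_pos: [0.5559, 0.042, 0.0184]
tcp_rot: [3.141, -0.0, 1.684]
wrist_force: [-0.8, -0.1, -0.1]
grip_width: 0.0106
finger_force: 60.2
```

Request:
jog_arm(translation=[[0,0,0],[0,0,0],[0,0,0],[0,0,0]], rot=[[0,0,0],[0,0,0],[0,0,0],[0,0,0]], jaw=4)

```text
clock: 5.0
tool_pos: [0.5557, 0.0421, 0.0182]
tcp_rot: [3.141, 0.0, 1.684]
wrist_force: [-0.1, 0.4, -0.8]
grip_width: 0.0398
finger_force: 0.0
```

Request:
jog_arm(translation=[[0,0,-3],[0,0,-8],[0,0,-13],[0,0,-16],[0,0,-16]], rot=[[0,0,0],[0,0,0],[0,0,0],[0,0,0],[0,0,0]])

```text
clock: 5.5
tool_pos: [0.5588, 0.0422, 0.1828]
tcp_rot: [3.133, -0.001, 1.684]
wrist_force: [0.5, -0.2, -0.2]
grip_width: 0.0401
finger_force: 0.0
```

```bash
python3 -c "
from h import *
s=read_state()
o=np.array([.5601,-.0159]);a=np.deg2rad(6.41);ex=np.array([np.cos(a),np.sin(a)]);ey=np.array([-ex[1],ex[0]])
pv=o-.12*ey
t=.64-np.deg2rad(130)+a   # world angle of lever
h=pv+.13*np.array([np.cos(t),np.sin(t)]);print('handle',h,np.rad2deg(t))
rel([*h,.20],np.rad2deg(t)+180); rel([*h,.20],np.rad2deg(t))
"
```

```text
handle [ 0.58048043 -0.26496211] -86.92070111162731
t cm [-30.76  -1.28  -1.75] rot [ 0.009 -0.001  0.059]
5.5 [0.5588 0.0422 0.1828] [ 1.7949e+02 -4.0000e-02  9.6460e+01] [ 0.51 -0.17 -0.18] 0.04010739636536219
t cm [-30.76  -1.28  -1.75] rot [ 1.000e-03  1.400e-02 -3.083e+00]
5.5 [0.5588 0.0422 0.1828] [ 1.7949e+02 -4.0000e-02  9.6460e+01] [ 0.51 -0.17 -0.18] 0.04010739636536219
```

Request:
jog_arm(translation=[[-30.8,-1.3,-1.7],[-30.8,-1.3,-1.7],[-30.8,-1.3,-1.7],[-30.8,-1.3,-1.7],[-30.8,-1.3,-1.7]], rot=[[0,0,0.06],[0,0,0.06],[0,0,0.06],[0,0,0.06],[0,0,0.06]])

```text
clock: 6.0
tool_pos: [0.5726, -0.2086, 0.1909]
tcp_rot: [-3.14, -0.001, 1.624]
wrist_force: [1.4, 0.4, -0.4]
grip_width: 0.0403
finger_force: 0.0
```

Request:
jog_arm(translation=[[-6,0,0],[-6,0,0],[-6,0,0],[-6,0,0]], rot=[[0,0,0],[0,0,0],[0,0,0],[0,0,0]])

```text
clock: 6.4
tool_pos: [0.5764, -0.2649, 0.1908]
tcp_rot: [-3.14, -0.002, 1.625]
wrist_force: [0.1, 1.2, 0.5]
grip_width: 0.04
finger_force: 0.0
```

```bash
python3 -c "
from h import *
rel([.5805,-.265,.088],93.1)
o=np.array([.5601,-.0159]);a=np.deg2rad(6.41);C=np.array([[np.cos(a),-np.sin(a)],[np.sin(a),np.cos(a)]])
p,d=grab_frame('top');W=cloud('top',d)
h=cv2.cvtColor(p,cv2.COLOR_BGR2HSV)
m=(h[...,1]>100)&(h[...,0]>12)&(h[...,0]<30)
F=roi(W,225,330,195,290,.02,.045,m);r=rect(F);print(len(F),r)
c=(np.array(r[0][0])/1000-o)@C;print('centre in clamp',c)
cv2.imwrite('pics/t4.png',cv2.resize(p[170:320,220:440],(800,545),interpolation=2))"
```

```text
t cm [-0.05  0.43 10.28] rot [-0.001 -0.002  0.   ]
6.4 [ 0.5764 -0.2649  0.1908] [-1.7993e+02 -1.1000e-01  9.3110e+01] [0.15 1.24 0.54] 0.03995134360020234
1307 (((553.6436767578125, 42.84528350830078), (130.70904541015625, 98.63907623291016), 6.533985614776611), [[483.0, 84.0], [494.0, -14.0], [624.0, 1.0], [613.0, 99.0]])
centre in clamp [0.0001425  0.05909883]
```

View pics/t4.png

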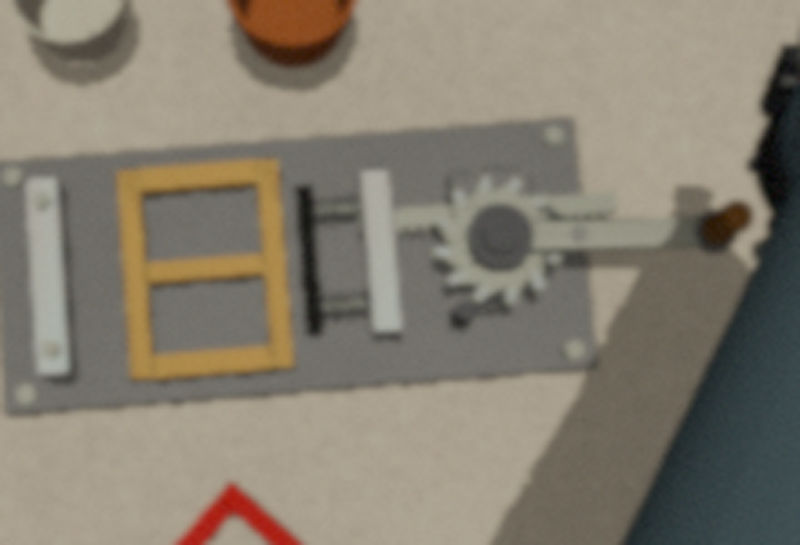

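The frame lies in the bay at (0.1, 59.1) mm, square to the jaw. The handle is at crop (725,220). I'll descend over the handle.

Request:
jog_arm(translation=[[0,0.4,1],[0,0.4,5],[0,0.4,10],[0,0.4,10.3],[0,0.4,10.3]], rot=[[0,0,0],[0,0,0],[0,0,0],[0,0,0],[0,0,0]])

```text
clock: 6.95
tool_pos: [0.5801, -0.2653, 0.0882]
tcp_rot: [-3.139, -0.001, 1.625]
wrist_force: [0.1, -0.0, 0.9]
grip_width: 0.0397
finger_force: 0.0
```

Request:
jog_arm(translation=[[0,0,0],[0,0,0],[0,0,0]], rot=[[0,0,0],[0,0,0],[0,0,0]], jaw=2.2)

```text
clock: 7.25
tool_pos: [0.5817, -0.2671, 0.0909]
tcp_rot: [3.139, 0.001, 1.624]
wrist_force: [-0.4, -0.2, 0.1]
grip_width: 0.0221
finger_force: 0.0
```

```bash
python3 -c "
from h import *
for n in (5,):
  for D in (-.57,.68,-.68):
    th=np.arange(1,6)/5*D
    print('rows',[[round(13*(1-np.cos(t)),2),round(13*np.sin(t),2),0] for t in th],[round(-t,3) for t in th])
"
```

```text
rows [[np.float64(0.08), np.float64(-1.48), 0], [np.float64(0.34), np.float64(-2.94), 0], [np.float64(0.75), np.float64(-4.36), 0], [np.float64(1.33), np.float64(-5.72), 0], [np.float64(2.06), np.float64(-7.02), 0]] [np.float64(0.114), np.float64(0.228), np.float64(0.342), np.float64(0.456), np.float64(0.57)]
rows [[np.float64(0.12), np.float64(1.76), 0], [np.float64(0.48), np.float64(3.49), 0], [np.float64(1.07), np.float64(5.16), 0], [np.float64(1.88), np.float64(6.73), 0], [np.float64(2.89), np.float64(8.17), 0]] [np.float64(-0.136), np.float64(-0.272), np.float64(-0.408), np.float64(-0.544), np.float64(-0.68)]
rows [[np.float64(0.12), np.float64(-1.76), 0], [np.float64(0.48), np.float64(-3.49), 0], [np.float64(1.07), np.float64(-5.16), 0], [np.float64(1.88), np.float64(-6.73), 0], [np.float64(2.89), np.float64(-8.17), 0]] [np.float64(0.136), np.float64(0.272), np.float64(0.408), np.float64(0.544), np.float64(0.68)]
```

Request:
jog_arm(translation=[[0.08,-1.48,0],[0.34,-2.94,0],[0.75,-4.36,0],[1.33,-5.72,0],[2.06,-7.02,0]], rot=[[0,0,0.114],[0,0,0.228],[0,0,0.342],[0,0,0.456],[0,0,0.57]])

```text
clock: 7.75
tool_pos: [0.5102, -0.2505, 0.0903]
tcp_rot: [3.138, -0.001, 1.049]
wrist_force: [2.4, -0.5, -1.1]
grip_width: 0.0218
finger_force: 1.2
```

Request:
jog_arm(translation=[[0,0,0],[0,0,0]], rot=[[0,0,0],[0,0,0]])

```text
clock: 7.95
tool_pos: [0.5101, -0.2499, 0.0896]
tcp_rot: [3.14, -0.0, 1.057]
wrist_force: [0.3, -0.4, 0.1]
grip_width: 0.0221
finger_force: 0.0
```

```bash
cat >> h.py <<'E'
def lev(w=None):
    s=read_state();o=np.array([.5601,-.0159]);a=np.deg2rad(6.41);ey=np.array([-np.sin(a),np.cos(a)])
    v=s["tool_pos"][:2]-(o-.12*ey);t=np.arctan2(v[1],v[0])
    ft=s["wrist_force"][:2]@np.array([-np.sin(t),np.cos(t)]);fr=s["wrist_force"][:2]@v/np.linalg.norm(v)
    yl=np.mod(s["tcp_rot"][2]-np.pi+np.deg2rad(130)-a+np.pi,2*np.pi)-np.pi
    print(round(s["clock"],2),"tool lever",round(t+np.deg2rad(130)-a,3),"r",round(np.linalg.norm(v),4),"z",s["tool_pos"][2].round(4),"yawlever",round(yl,3),"Ftan",ft.round(2),"Frad",fr.round(2),"roll",s["tcp_rot"][:2].round(3))
E
python3 -c "
from h import *
lev()
p,d=grab_frame('top');W=cloud('top',d)
cv2.imwrite('pics/t5.png',cv2.resize(p[200:280,300:460],(800,400),interpolation=2))
H=roi(W,395,450,215,300,.06,.075);print(len(H),H.mean(0))"
```

```text
7.95 tool lever 0.082 r 0.1311 z 0.0896 yawlever 0.073 Ftan 0.47 Frad 0.21 roll [ 3.14 -0.  ]
116 [ 0.51961882 -0.22986682  0.06572742]
```

View pics/t5.png

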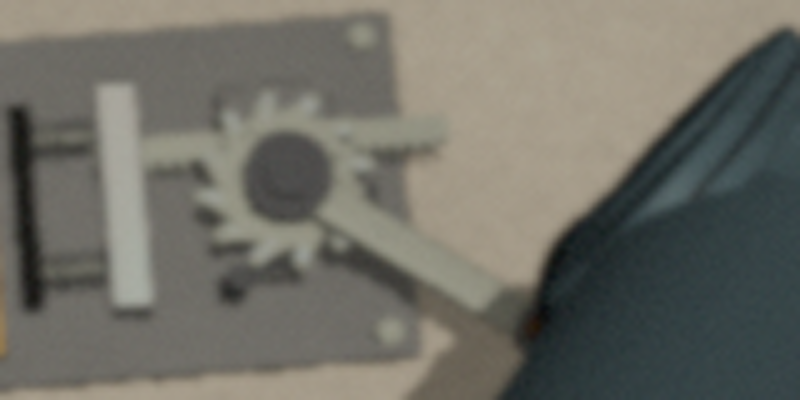

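The lever has followed to about 0.07 rad; its arm runs from crop (288,175) to (510,310). Now the first full swing.

Request:
jog_arm(translation=[[0,-0.4,0],[0,-0.4,0]], rot=[[0,0,0.03],[0,0,0.03]])

```text
clock: 8.2
tool_pos: [0.506, -0.248, 0.089]
tcp_rot: [3.141, -0.0, 1.023]
wrist_force: [-0.8, 0.5, 0.6]
grip_width: 0.0218
finger_force: 0.3
```

Request:
jog_arm(translation=[[0.12,1.79,0],[0.49,3.54,0],[1.09,5.23,0],[1.93,6.82,0],[2.97,8.28,0]], rot=[[0,0,-0.138],[0,0,-0.276],[0,0,-0.414],[0,0,-0.552],[0,0,-0.69]])

```text
clock: 8.7
tool_pos: [0.5912, -0.2667, 0.0883]
tcp_rot: [-3.139, 0.0, 1.719]
wrist_force: [-2.2, -0.2, -0.6]
grip_width: 0.022
finger_force: 1.1
```

```bash
python3 -c "
from h import *
lev()"
```

```text
8.7 tool lever 0.72 r 0.1328 z 0.0883 yawlever 0.734 Ftan -2.21 Frad -0.12 roll [-3.139  0.   ]
```

Request:
jog_arm(translation=[[0.12,1.79,0],[0.49,3.54,0],[1.09,5.23,0],[1.93,6.82,0],[2.97,8.28,0]], rot=[[0,0,-0.138],[0,0,-0.276],[0,0,-0.414],[0,0,-0.552],[0,0,-0.69]])

```text
clock: 9.2
tool_pos: [0.6693, -0.2268, 0.0885]
tcp_rot: [-3.139, 0.001, 2.408]
wrist_force: [-1.0, -4.1, -1.0]
grip_width: 0.0221
finger_force: 1.7
```

```bash
python3 -c "
from h import *
lev()"
```

```text
9.2 tool lever 1.394 r 0.1326 z 0.0885 yawlever 1.424 Ftan -3.69 Frad 2.12 roll [-3.139e+00  1.000e-03]
```

Request:
jog_arm(translation=[[0,0.3,0],[0,0.3,0]], rot=[[0,0,0],[0,0,0]])

```text
clock: 9.4
tool_pos: [0.6717, -0.2214, 0.0885]
tcp_rot: [3.141, -0.001, 2.401]
wrist_force: [-0.1, -0.7, -0.3]
grip_width: 0.0219
finger_force: 0.0
```

```bash
cat >> h.py <<'E'
def jaw(new=True):
    p,d=grab_frame('top') if new else (np.load('top0.npz')[k] for k in 'pd')
    W=cloud('top',d);o=np.array([.5601,-.0159]);a=np.deg2rad(6.41);C=np.array([[np.cos(a),-np.sin(a)],[np.sin(a),np.cos(a)]])
    Q=(W[...,:2]-o)@C
    bar=(abs(Q[...,0])<.04)&(Q[...,1]>-.09)&(Q[...,1]<.05)&(W[...,2]>.040)&(W[...,2]<.056)&(cv2.cvtColor(p,cv2.COLOR_BGR2GRAY)>130)
    h=cv2.cvtColor(p,cv2.COLOR_BGR2HSV)
    fr=(h[...,1]>100)&(h[...,0]>12)&(h[...,0]<30)&(abs(W[...,2]-.032)<.008)&(Q[...,1]>0)&(Q[...,1]<.16)&(abs(Q[...,0])<.09)
    print("bar y",np.percentile(Q[bar][:,1],[5,50,95]).round(4),bar.sum(),end=" ")
    if fr.sum()>200:
        r=cv2.minAreaRect((Q[fr]*1000).astype(np.float32));print("frame",r, fr.sum())
E
python3 -c "
from h import *
lev();jaw(False);jaw()"
```

```text
9.4 tool lever 1.436 r 0.1307 z 0.0885 yawlever 1.417 Ftan -0.55 Frad 0.42 roll [ 3.141e+00 -1.000e-03]
bar y [-0.0566 -0.0496 -0.0424] 254 bar y [-0.0857 -0.0326 -0.0243] 304 frame ((0.37374114990234375, 65.1629638671875), (103.3226547241211, 130.68177795410156), 89.59458923339844) 1353
```

Two notches are done: the frame slid 6 mm with the jaw. Contact with the fence is expected near notch 5.7, so I'll swing back and forward again.

Request:
jog_arm(translation=[[0.12,-1.79,0],[0.49,-3.54,0],[1.09,-5.23,0],[1.93,-6.82,0],[2.97,-8.28,0]], rot=[[0,0,0.138],[0,0,0.276],[0,0,0.414],[0,0,0.552],[0,0,0.69]])

```text
clock: 9.95
tool_pos: [0.593, -0.2642, 0.0891]
tcp_rot: [3.141, 0.0, 1.704]
wrist_force: [2.7, 3.2, -0.5]
grip_width: 0.0219
finger_force: 1.2
```

Request:
jog_arm(translation=[[0.12,-1.79,0],[0.49,-3.54,0],[1.09,-5.23,0],[1.93,-6.82,0],[2.97,-8.28,0]], rot=[[0,0,0.138],[0,0,0.276],[0,0,0.414],[0,0,0.552],[0,0,0.69]])

```text
clock: 10.45
tool_pos: [0.507, -0.247, 0.0894]
tcp_rot: [3.139, 0.0, 1.014]
wrist_force: [2.9, -0.1, -0.7]
grip_width: 0.0219
finger_force: 1.1
```

Request:
jog_arm(translation=[[0,-0.2,0],[0,-0.2,0]], rot=[[0,0,0],[0,0,0]])

```text
clock: 10.65
tool_pos: [0.5059, -0.245, 0.0891]
tcp_rot: [3.141, 0.0, 1.026]
wrist_force: [-0.4, 0.6, -0.6]
grip_width: 0.0223
finger_force: 0.0
```

```bash
python3 -c "
from h import *
lev()"
```

```text
10.65 tool lever 0.035 r 0.129 z 0.0891 yawlever 0.041 Ftan -0.64 Frad -0.27 roll [3.141 0.   ]
```

Request:
jog_arm(translation=[[0.12,1.79,0],[0.49,3.54,0],[1.09,5.23,0],[1.93,6.82,0],[2.97,8.28,0]], rot=[[0,0,-0.138],[0,0,-0.276],[0,0,-0.414],[0,0,-0.552],[0,0,-0.69]])

```text
clock: 11.15
tool_pos: [0.5923, -0.2641, 0.0886]
tcp_rot: [-3.14, 0.0, 1.72]
wrist_force: [-2.3, -0.4, -0.2]
grip_width: 0.0219
finger_force: 1.1
```

Request:
jog_arm(translation=[[0.12,1.79,0],[0.49,3.54,0],[1.09,5.23,0],[1.93,6.82,0],[2.97,8.28,0]], rot=[[0,0,-0.138],[0,0,-0.276],[0,0,-0.414],[0,0,-0.552],[0,0,-0.69]])

```text
clock: 11.65
tool_pos: [0.6703, -0.2242, 0.0887]
tcp_rot: [-3.139, 0.002, 2.409]
wrist_force: [-2.7, -3.5, -0.5]
grip_width: 0.0222
finger_force: 1.7
```

Request:
jog_arm(translation=[[0,0.3,0],[0,0.3,0]], rot=[[0,0,0],[0,0,0]])

```text
clock: 11.85
tool_pos: [0.6725, -0.2188, 0.0888]
tcp_rot: [3.141, -0.0, 2.402]
wrist_force: [0.3, -0.3, -0.6]
grip_width: 0.022
finger_force: 0.0
```

```bash
python3 -c "
from h import *
lev();jaw()"
```

```text
11.85 tool lever 1.456 r 0.1296 z 0.0888 yawlever 1.417 Ftan -0.05 Frad 0.48 roll [ 3.141 -0.   ]
bar y [-0.0855 -0.0178 -0.0093] 307 frame ((0.0464935302734375, 79.6187515258789), (103.81742858886719, 129.99191284179688), 89.87223052978516) 1349
```

Four notches are done, with about 12 mm left to the fence. Third swing.

Request:
jog_arm(translation=[[0.12,-1.79,0],[0.49,-3.54,0],[1.09,-5.23,0],[1.93,-6.82,0],[2.97,-8.28,0]], rot=[[0,0,0.138],[0,0,0.276],[0,0,0.414],[0,0,0.552],[0,0,0.69]])

```text
clock: 12.4
tool_pos: [0.5937, -0.2616, 0.0892]
tcp_rot: [3.14, 0.001, 1.705]
wrist_force: [3.1, 1.0, -0.5]
grip_width: 0.022
finger_force: 1.2
```

Request:
jog_arm(translation=[[0.12,-1.79,0],[0.49,-3.54,0],[1.09,-5.23,0],[1.93,-6.82,0],[2.97,-8.28,0]], rot=[[0,0,0.138],[0,0,0.276],[0,0,0.414],[0,0,0.552],[0,0,0.69]])

```text
clock: 12.9
tool_pos: [0.5076, -0.2442, 0.0895]
tcp_rot: [3.139, 0.0, 1.014]
wrist_force: [2.4, -0.0, -0.4]
grip_width: 0.0221
finger_force: 1.1
```

Request:
jog_arm(translation=[[0,-0.3,0],[0,-0.3,0]], rot=[[0,0,0],[0,0,0]])

```text
clock: 13.1
tool_pos: [0.5054, -0.2415, 0.0892]
tcp_rot: [3.141, 0.0, 1.026]
wrist_force: [-0.1, 0.8, 1.0]
grip_width: 0.0219
finger_force: 0.0
```

```bash
python3 -c "
from h import *
lev()"
```

```text
13.1 tool lever 0.017 r 0.1263 z 0.0892 yawlever 0.041 Ftan -0.46 Frad -0.61 roll [3.141 0.   ]
```

Request:
jog_arm(translation=[[-0.1,1.79,0],[0.2,3.54,0],[0.8,5.23,0],[1.63,6.82,0],[2.67,8.28,0]], rot=[[0,0,-0.138],[0,0,-0.276],[0,0,-0.414],[0,0,-0.552],[0,0,-0.69]])

```text
clock: 13.6
tool_pos: [0.5902, -0.2635, 0.0887]
tcp_rot: [-3.14, 0.001, 1.72]
wrist_force: [-2.1, -0.6, -0.8]
grip_width: 0.0221
finger_force: 1.2
```

Request:
jog_arm(translation=[[0.12,1.79,0],[0.49,3.54,0],[1.09,5.23,0],[1.93,6.82,0],[2.97,8.28,0]], rot=[[0,0,-0.138],[0,0,-0.276],[0,0,-0.414],[0,0,-0.552],[0,0,-0.69]])

```text
clock: 14.1
tool_pos: [0.6682, -0.2237, 0.0889]
tcp_rot: [-3.139, 0.002, 2.409]
wrist_force: [-2.3, -4.5, 0.2]
grip_width: 0.0224
finger_force: 2.4
```

```bash
python3 -c "
from h import *
lev();jaw()"
```

```text
14.1 tool lever 1.405 r 0.1297 z 0.0889 yawlever 1.425 Ftan -4.86 Frad 1.33 roll [-3.139e+00  2.000e-03]
bar y [-0.0858 -0.0046  0.0038] 305 frame ((-0.05096435546875, 90.93365478515625), (104.75465393066406, 130.54661560058594), 89.46688842773438) 1397
```

Request:
jog_arm(translation=[[0,0.2,0],[0,0.2,0],[0,0.2,0]], rot=[[0,0,0],[0,0,0],[0,0,0]])

```text
clock: 14.45
tool_pos: [0.6687, -0.2196, 0.0889]
tcp_rot: [-3.141, -0.0, 2.402]
wrist_force: [-0.8, -0.0, 0.8]
grip_width: 0.0223
finger_force: 0.1
```

```bash
python3 -c "
from h import *
lev();jaw()"
```

```text
14.45 tool lever 1.432 r 0.1273 z 0.0889 yawlever 1.417 Ftan -0.57 Frad -0.58 roll [-3.141 -0.   ]
bar y [-0.0861 -0.0042  0.0044] 310 frame ((0.098052978515625, 91.02020263671875), (104.13448333740234, 130.5848846435547), 89.60832977294922) 1387
```

The frame now bears on the fence (it moved only 11 mm while the jaw moved 14.6). Now back for the fourth swing, whose second half I'll do gently.

Request:
jog_arm(translation=[[0.12,-1.79,0],[0.49,-3.54,0],[1.09,-5.23,0],[1.93,-6.82,0],[2.97,-8.28,0]], rot=[[0,0,0.138],[0,0,0.276],[0,0,0.414],[0,0,0.552],[0,0,0.69]])

```text
clock: 15.0
tool_pos: [0.5912, -0.2604, 0.0892]
tcp_rot: [3.14, 0.0, 1.707]
wrist_force: [0.7, 1.6, -0.1]
grip_width: 0.022
finger_force: 0.7
```

Request:
jog_arm(translation=[[0.02,-1.79,0],[0.29,-3.54,0],[0.89,-5.23,0],[1.73,-6.82,0],[2.77,-8.28,0]], rot=[[0,0,0.138],[0,0,0.276],[0,0,0.414],[0,0,0.552],[0,0,0.69]])

```text
clock: 15.5
tool_pos: [0.5057, -0.245, 0.0895]
tcp_rot: [3.139, -0.0, 1.016]
wrist_force: [2.5, 0.0, -0.8]
grip_width: 0.022
finger_force: 1.1
```

Request:
jog_arm(translation=[[0,-0.1,0],[0,-0.1,0]], rot=[[0,0,0],[0,0,0]])

```text
clock: 15.7
tool_pos: [0.5052, -0.2441, 0.0892]
tcp_rot: [3.141, 0.0, 1.027]
wrist_force: [0.3, -0.2, -0.4]
grip_width: 0.022
finger_force: 0.0
```

```bash
python3 -c "
from h import *
lev();jaw()"
```

```text
15.7 tool lever 0.026 r 0.1286 z 0.0892 yawlever 0.043 Ftan 0.33 Frad 0.04 roll [3.141 0.   ]
bar y [-0.0862 -0.0063  0.0021] 305 frame ((0.1848297119140625, 91.18571472167969), (130.33126831054688, 105.35289764404297), 0.2352275252342224) 1397
```

Request:
jog_arm(translation=[[0.12,1.79,0],[0.49,3.54,0],[1.09,5.23,0],[1.93,6.82,0],[2.97,8.28,0]], rot=[[0,0,-0.138],[0,0,-0.276],[0,0,-0.414],[0,0,-0.552],[0,0,-0.69]])

```text
clock: 16.25
tool_pos: [0.5896, -0.2638, 0.0885]
tcp_rot: [-3.138, 0.0, 1.72]
wrist_force: [-6.4, 0.4, 3.7]
grip_width: 0.0223
finger_force: 3.4
```

Request:
jog_arm(translation=[[0,0,0]], rot=[[0,0,0]])

```text
clock: 16.35
tool_pos: [0.5926, -0.2626, 0.0888]
tcp_rot: [3.141, 0.001, 1.717]
wrist_force: [-2.0, -1.3, 1.5]
grip_width: 0.0219
finger_force: 1.0
```

```bash
python3 -c "
from h import *
lev()"
```

```text
16.35 tool lever 0.735 r 0.1289 z 0.0888 yawlever 0.733 Ftan -2.16 Frad 0.98 roll [3.141e+00 1.000e-03]
```

Request:
jog_arm(translation=[[0.03,0.9,0],[0.12,1.79,0],[0.28,2.67,0],[0.49,3.54,0],[0.77,4.4,0]], rot=[[0,0,-0.069],[0,0,-0.138],[0,0,-0.207],[0,0,-0.276],[0,0,-0.345]])

```text
clock: 16.85
tool_pos: [0.63, -0.2515, 0.0885]
tcp_rot: [-3.135, 0.0, 2.056]
wrist_force: [-8.0, -5.2, 3.5]
grip_width: 0.0218
finger_force: 5.0
```

```bash
python3 -c "
from h import *
lev()"
```

```text
16.85 tool lever 1.038 r 0.1294 z 0.0885 yawlever 1.072 Ftan -9.44 Frad 1.21 roll [-3.135  0.   ]
```

Request:
jog_arm(translation=[[0.03,0.9,0],[0.12,1.79,0],[0.12,1.79,0],[0.2,2.3,0]], rot=[[0,0,-0.069],[0,0,-0.138],[0,0,-0.138],[0,0,-0.178]])

```text
clock: 17.25
tool_pos: [0.649, -0.2406, 0.0885]
tcp_rot: [-3.134, 0.0, 2.231]
wrist_force: [-8.5, -7.1, 2.9]
grip_width: 0.0218
finger_force: 5.6
```

```bash
python3 -c "
from h import *
lev()"
```

```text
17.25 tool lever 1.208 r 0.1297 z 0.0885 yawlever 1.247 Ftan -11.01 Frad 0.86 roll [-3.134  0.   ]
```

Request:
jog_arm(translation=[[0.03,0.9,0],[0.1,1.5,0],[0.15,2.0,0],[0.15,2.0,0]], rot=[[0,0,-0.069],[0,0,-0.115],[0,0,-0.154],[0,0,-0.154]])

```text
clock: 17.65
tool_pos: [0.6647, -0.2279, 0.0885]
tcp_rot: [-3.134, 0.002, 2.386]
wrist_force: [-4.3, -9.8, 0.0]
grip_width: 0.0222
finger_force: 5.2
```

```bash
python3 -c "
from h import *
lev();jaw()"
```

```text
17.65 tool lever 1.363 r 0.1301 z 0.0885 yawlever 1.401 Ftan -9.96 Frad 4.0 roll [-3.134e+00  2.000e-03]
bar y [-0.0863  0.009   0.0176] 307 frame ((0.02094268798828125, 91.06419372558594), (130.19195556640625, 103.35992431640625), 0.01665673777461052) 1389
```

Request:
jog_arm(translation=[[0,0.2,0],[0,0.4,0],[0,0.6,0]], rot=[[0,0,-0.01],[0,0,-0.02],[0,0,-0.03]])

```text
clock: 18.0
tool_pos: [0.6678, -0.225, 0.0885]
tcp_rot: [-3.132, 0.001, 2.414]
wrist_force: [-7.5, -11.6, 0.6]
grip_width: 0.022
finger_force: 6.9
```

```bash
python3 -c "
from h import *
lev();jaw()"
```

```text
18.0 tool lever 1.396 r 0.1302 z 0.0885 yawlever 1.429 Ftan -13.62 Frad 2.56 roll [-3.132e+00  1.000e-03]
bar y [-0.0863  0.0093  0.0179] 309 frame ((0.02489471435546875, 90.85204315185547), (104.08137512207031, 130.32821655273438), 89.92536163330078) 1404
```

About 12–13.6 N at the handle at 1.39 rad with eight notches, so I stop tightening and swing back.

Request:
jog_arm(translation=[[0.12,-1.79,0],[0.49,-3.54,0],[1.09,-5.23,0],[1.93,-6.82,0],[2.97,-8.28,0]], rot=[[0,0,0.138],[0,0,0.276],[0,0,0.414],[0,0,0.552],[0,0,0.69]])

```text
clock: 18.55
tool_pos: [0.5949, -0.2605, 0.0891]
tcp_rot: [3.139, 0.001, 1.722]
wrist_force: [0.7, 1.8, -0.9]
grip_width: 0.0218
finger_force: 0.7
```

Request:
jog_arm(translation=[[0.12,-1.79,0],[0.49,-3.54,0],[1.09,-5.23,0],[1.93,-6.82,0],[2.97,-8.28,0]], rot=[[0,0,0.138],[0,0,0.276],[0,0,0.414],[0,0,0.552],[0,0,0.69]])

```text
clock: 19.05
tool_pos: [0.5085, -0.2443, 0.0893]
tcp_rot: [3.139, -0.001, 1.032]
wrist_force: [3.7, 0.1, -0.6]
grip_width: 0.022
finger_force: 1.2
```

Request:
jog_arm(translation=[[0,-0.3,0],[0,-0.3,0]], rot=[[0,0,0.02],[0,0,0.02]])

```text
clock: 19.25
tool_pos: [0.5059, -0.2422, 0.089]
tcp_rot: [3.141, -0.0, 1.022]
wrist_force: [0.7, -0.1, 0.4]
grip_width: 0.022
finger_force: 0.0
```

```bash
python3 -c "
from h import *
lev();jaw()"
```

```text
19.25 tool lever 0.023 r 0.1266 z 0.089 yawlever 0.038 Ftan 0.64 Frad -0.25 roll [ 3.141 -0.   ]
bar y [-0.0851  0.0077  0.0161] 308 frame ((0.1961212158203125, 91.11712646484375), (103.8608169555664, 130.5884552001953), 89.79983520507812) 1384
```

Request:
jog_arm(translation=[[-0.1,-0.25,0],[-0.2,-0.5,0],[-0.2,-0.5,0],[-0.2,-0.5,0]], rot=[[0,0,0.02],[0,0,0.04],[0,0,0.04],[0,0,0.04]])

```text
clock: 19.7
tool_pos: [0.5016, -0.2417, 0.0891]
tcp_rot: [3.139, -0.0, 0.981]
wrist_force: [5.0, -0.6, -1.2]
grip_width: 0.0219
finger_force: 2.3
```

```bash
python3 -c "
from h import *
lev()"
```

```text
19.7 tool lever -0.007 r 0.1286 z 0.0891 yawlever -0.003 Ftan 4.53 Frad -2.28 roll [ 3.139 -0.   ]
```

The force rises to 4.5 N at the rest stop. I'll let go and rise.

Request:
jog_arm(translation=[[0,0.2,0],[0,0.2,0]], rot=[[0,0,0],[0,0,0]])

```text
clock: 19.9
tool_pos: [0.5013, -0.2424, 0.0886]
tcp_rot: [-3.14, 0.0, 0.981]
wrist_force: [1.2, 0.4, 0.2]
grip_width: 0.022
finger_force: 0.0
```

Request:
jog_arm(translation=[[0,0,0],[0,0,0],[0,0,0]], rot=[[0,0,0],[0,0,0],[0,0,0]], jaw=4)

```text
clock: 20.2
tool_pos: [0.5017, -0.2424, 0.0887]
tcp_rot: [-3.141, 0.0, 0.981]
wrist_force: [-0.2, 0.7, 0.4]
grip_width: 0.04
finger_force: 0.0
```

Request:
jog_arm(translation=[[0,0,-3],[0,0,-8],[0,0,-13],[0,0,-15],[0,0,-15]], rot=[[0,0,0],[0,0,0],[0,0,0],[0,0,0],[0,0,0]])

```text
clock: 20.7
tool_pos: [0.5038, -0.2435, 0.2423]
tcp_rot: [3.135, -0.002, 0.981]
wrist_force: [0.0, -0.2, -0.2]
grip_width: 0.0402
finger_force: 0.0
```

Request:
jog_arm(translation=[[-5,0,0],[-10,0,0],[-15,0,0],[-15,0,0],[-15,0,0]], rot=[[0,0,0],[0,0,0],[0,0,0],[0,0,0],[0,0,0]])

```text
clock: 21.2
tool_pos: [0.4171, -0.3677, 0.2378]
tcp_rot: [-3.14, 0.0, 0.977]
wrist_force: [1.0, 1.0, 0.1]
grip_width: 0.04
finger_force: 0.0
```

```bash
python3 -c "
from h import *
jaw();print(read_state()['tool_pos'])
p,d=grab_frame('top');W=cloud('top',d)
H=roi(W,395,450,215,310,.115,.145);print(len(H),H.mean(0))
v=H.mean(0)[:2]-np.array([.5735,-.1352]);print('lever',np.arctan2(v[1],v[0])+np.deg2rad(130-6.41),np.linalg.norm(v))
cv2.imwrite('pics/t6.png',cv2.resize(p[140:320,200:440],(800,600),interpolation=2))"
```

```text
bar y [-0.0865  0.008   0.016 ] 287 frame ((0.1059112548828125, 91.0408935546875), (130.5585174560547, 103.75348663330078), 0.017681248486042023) 1388
[ 0.41834805 -0.36630843  0.23776745]
67 [ 0.50166749 -0.2428278   0.12739111]
lever -0.002265070710796735 0.1293972634618702
```

View pics/t6.png

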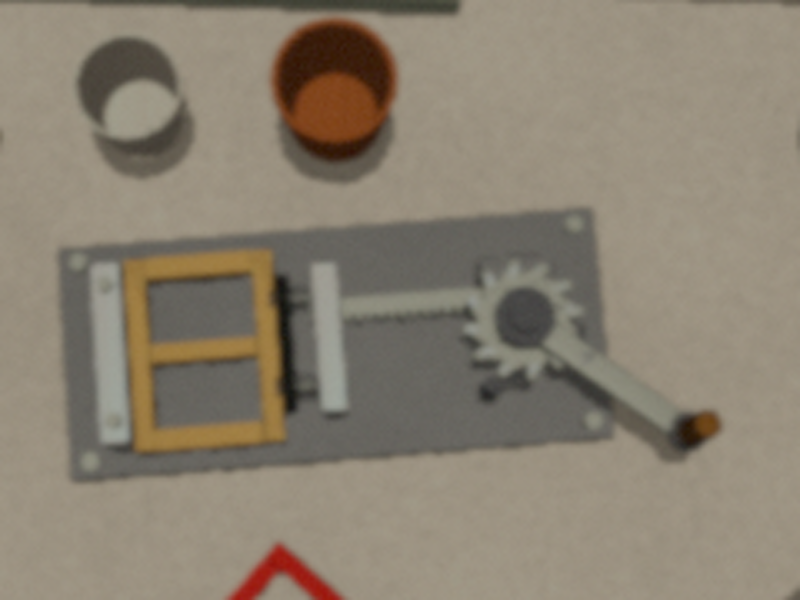

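The frame at crop (205,350) is held between pad and fence, the springs are compressed, and the lever is at its rest (0.00 rad). The cups beyond the clamp are standing. Handing in.

```bash
python3 -c "
from plant import *
print(job_done())"
```

```text
the job is handed in; nothing more can be done
None
```

The frame is clamped flat against the fence after eight notches (last pull at the handle about 12 N on average, 13.6 N at most), the lever is back at rest and released, the arm never went near the cups (cup_b wasn't in the last picture), and the job is handed in.

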